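# Second layer of a tin display

## Task

The display tray holds a bottom row of three short tins lying side by side. Find the two loose tins of the same kind lying on the table (not the longer one) and build the second layer of the pyramid: saddle one tin in each of the two gaps of the row, lying the same way as the tins below, square with them and with ends flush to within a centimetre, and leave them resting there.

Things in the scene. Friction and masses are not known exactly. Their poses are not given: they have to be found in the camera images.
- tin_a: Short steel tin with a paper wrap, cylinder 56 mm in diameter, 60 mm long, about 170 g, lying on its side on the table, free to roll; same kind as the three in the tray. Origin at its centre, 28 mm above the table; x is the cylinder's axis. Can be gripped from above by its flat ends. The 105 mm long lying tin of the same diameter is not wanted.
- tin_b: Short steel tin with a paper wrap, cylinder 56 mm in diameter, 60 mm long, about 170 g, lying on its side on the table, free to roll; same kind as the three in the tray. Origin at its centre, 28 mm above the table; x is the cylinder's axis. Can be gripped from above by its flat ends. Interchangeable with tin_a.
- gap_1 (a point): Point on the fixed display tray where a tin's centre belongs when it sits in the gap between the middle tin and the -y tin of the row; 81.5 mm above the table. x: along the axes of the row's tins; y: along the row; z up. The two tins of the second layer end up about 3 mm apart: no room for a finger between them, but it is free beyond their flat ends.
- gap_2 (a point): Point on the fixed display tray where a tin's centre belongs when it sits in the gap between the middle tin and the +y tin of the row; 81.5 mm above the table. x: along the axes of the row's tins; y: along the row; z up. Cardboard tray: 74 (x) by 186 mm (y), floor 6 mm thick, y end walls 45 mm high, x lips 16 mm; its tins are loose, 6 mm play in all, tops at 62 mm.
Not all that is in view belongs to the job. What is shaped like the tin_a but blue is not meant. Leave any yellow look-alike of the tin_b alone.

How it is judged (in metres and radians):
At the end, for the whole second after the job is handed in: One tin rests in each gap of the row, either tin in either gap: its centre within 15 mm of the gap's point, its axis within 11 degrees of the tray's x axis, at rest ((((distance between tin_a and gap_1 below 0.015 m and angle between the x axis of tin_a and the x axis of gap_1, either way round below 0.2 rad) and (distance between tin_b and gap_2 below 0.015 m and angle between the x axis of tin_b and the x axis of gap_2, either way round below 0.2 rad)) or ((distance between tin_a and gap_2 below 0.015 m and angle between the x axis of tin_a and the x axis of gap_2, either way round below 0.2 rad) and (distance between tin_b and gap_1 below 0.015 m and angle between the x axis of tin_b and the x axis of gap_1, either way round below 0.2 rad))) and linear speed of each of tin_a, tin_b below 0.02 m/s); the robot touches nothing.
It also fails if it takes over 53 s, if anything falls off the work surface, if the arm or the gripper's body presses on something with over 40 N, if the wrist force passes 120 N, or if a joint passes its speed limit or range.

## Robot

A 6-joint arm with a two-finger parallel gripper is mounted at the origin on the work surface. World frame = base frame: x ahead of the robot, y to its left, z up, the work surface at z = 0. Lengths are in mm, angles in rad, forces in N, time in s.
With the tool pointing down it reaches from about 275 to 1000 mm from the base axis. Payload 8.4 kg.
Tool frame: the origin (TCP) lies at the very end of the fingers, on their centre line; the grasp point (between the pads) lies 19 mm behind it (r.tcp_to_grasp is the distance from the TCP to the grasp point, in mm); z points along the fingers, y is the line along which they close (so a half turn about z gives the same grasp; the last joint's range is limited). The gripper opens to 85 mm and grips with 20 to 120 N. Pads are 22 mm wide; open, the fingers measure 114 mm over their backs; the gripper's body (76 mm by 85 mm) begins 54 mm behind the grasp point. The pads swing forward as they close: fully open they stand 13 mm farther back than shut.
Start: joints at [-1.225, 0.353, 1.633, -0, 1.155, -0.002], TCP at [213.018, -587.581, 231.281] pointing down, gripper open.
Joint ranges: [-2.63, 2.63], [-0.92, 2.1], [0.06, 2.66], [-1.3, 4.44], [0, 2.69], [-3.02, 3.02]. Speed limits (rad/s): [2.22, 2.22, 2.79, 3.14, 3.14, 3.14].

## Interface

Orientations are given as [roll, pitch, yaw] about the fixed x, y, z axes, in that order (R = Rz(yaw) Ry(pitch) Rx(roll)).
In Python, from rig import r gives the robot as it stands. The module is installed in compiled form; this text tells all that it offers.
- The arm moves only by the tool play_rows, never from a script. Its argument "rows" is a list of rows, each an object with "dp": the shift along the tool's x, y, z in units of 40 mm (1.0 is 40 mm), a list of three; "turn": the turn, a rotation vector about the tool's x, y, z in units of 6 degrees (1.0 is 6 degrees), a list of three; "fingers": the closure, from 0 (fully open) to 1 (shut). In form: [{"dp": [tx, ty, tz], "turn": [wx, wy, wz], "fingers": fingers}, ...]. A call has 1 to 5 rows; each row shifts and turns the commanded pose from where the row before left it, along the tool's axes as they then stand; what a row does not reach is not made up. A row lasts 1/12 s, in which the tool goes at most 41.7 mm and 7.16 degrees, less where a joint would pass 70% of its speed; a pose out of reach is approached as far as the arm can. A call is refused whole if a number of a shift passes 1 or a number of a turn 1, either way. A call with a gripper value outside its range is refused whole. The fingers move at their own pace and stop on an object; "force" is the grip in N (left out, the last holds). Time passes only in rows, so rows that do not move let the fingers close. It gives the time, the measured TCP pose, the force, the opening and the grip force at its end, in the units of the state.
- r.sense(): the state, without advancing time (a new reading comes with each control period).
- r.grab_frame(name): name is "side" or "top" or "wrist"; returns a dict with "pixels" (420x560x3 uint8, red, green, blue), "fx", "fy", "cx", "cy" (pixels), "dist" ([k1, k2, p1, p2, k3] as OpenCV has them; the pictures are not rectified), "pose" (4x4, takes a point from camera to world coordinates). Camera axes: x right, y down, z forward; pixel columns grow to the right and rows downward; lengths in mm; the calibration is good to about 2 mm. A picture is of the moment at which its call begins. There is no depth.
- r.sign_off(): hands the job in; it is judged then, once.
The state is a dict: "clock": time; "qpos": joint angles; "qvel": joint speeds; "joint_efforts": joint torques, N m; "eef_pos": TCP position; "tcp_rot": TCP orientation; "contact_force": force on the tool from outside, world axes, zero at the start; "wrist_torque": the same for the moment, N m; "opening": opening from 0.0 (shut) to 1.0 (fully open); "grasp_force": force on a finger pad.
Only numpy, scipy, OpenCV 4.12 (cv2) and the standard library are available. Lean on these libraries where they do the work, as an engineer would, in place of code of your own. Each camera call takes 0.05 s, during which the arm holds its last target. There are 200 camera calls.

## Working session

There is one attempt and no reset: what is moved stays moved. The work goes in short steps, Python scripts to look and compute and a tool call to move; the robot and the scene stay as the last step left them, time stands still between calls to the robot, and variables do not carry over. Pictures are saved under pics/ and viewed, at most 10 in all, crops included, and the job is handed in when it is done.

Besides the shell and the picture viewer there is one more tool, called after "Call:" as name([rows], argument=value, ...), one row to a line, values as JSON. play_rows: Moves the arm, as the interface text tells. Its arguments: {"type":"object","properties":{"rows":{"type":"array"},"force":{"type":"number"}},"required":["rows"]}

```bash
mkdir -p pics
cat > h.py <<'E'
import numpy as np, cv2
from rig import r
def K(f): return np.array([[f['fx'],0,f['cx']],[0,f['fy'],f['cy']],[0,0,1.]])
def ray(f,uv,z):
    p=cv2.undistortPoints(np.array(uv,float).reshape(-1,1,2),K(f),np.array(f['dist'],float)).reshape(-1,2)
    P=np.array(f['pose']); d=np.c_[p,np.ones(len(p))]@P[:3,:3].T; o=P[:3,3]
    return o+d*((z-o[2])/d[:,2])[:,None]
def proj(f,X):
    T=np.linalg.inv(np.array(f['pose']))
    return cv2.projectPoints(np.array(X,float).reshape(-1,1,3),cv2.Rodrigues(T[:3,:3])[0],T[:3,3],K(f),np.array(f['dist'],float))[0].reshape(-1,2)
def save(n,a): cv2.imwrite('pics/'+n,a[...,::-1])
E
python3 - <<'E'
from h import *
for n in ('top','side'):
    f=r.grab_frame(n); save(n+'0.png',f['pixels']); print(n,np.round(f['pose'],2).tolist(),f['fx'],f['dist'])
s=r.sense();print(s['clock'],s['tcp_rot'],s['contact_force'],s['opening'])
E
```

```text
top [[0.01, -1.0, 0.1, 437.85], [-1.0, -0.01, 0.0, 50.52], [-0.0, -0.1, -1.0, 1245.09], [0.0, 0.0, 0.0, 1.0]] 538.842130474841 [-0.06613833  0.          0.          0.          0.        ]
side [[-0.94, -0.18, 0.3, 315.14], [-0.35, 0.49, -0.8, 656.8], [-0.0, -0.85, -0.52, 495.79], [0.0, 0.0, 0.0, 1.0]] 379.9740256827487 [0.01121328 0.         0.         0.         0.        ]
0.1 [-3.14029798e+00  3.29581825e-05  3.47755575e-01] [-0.07419545  0.23776617 -0.44873591] 1.0018056400195146
```

View pics/top0.png

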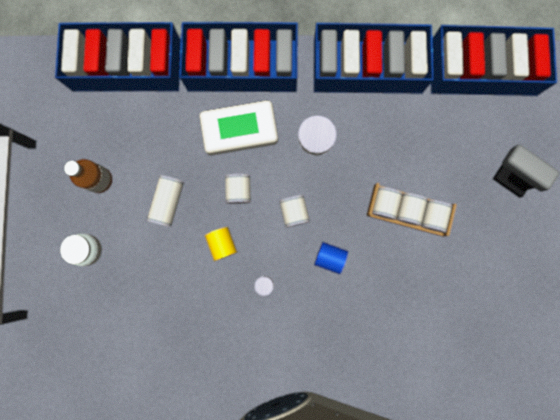

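View pics/side0.png

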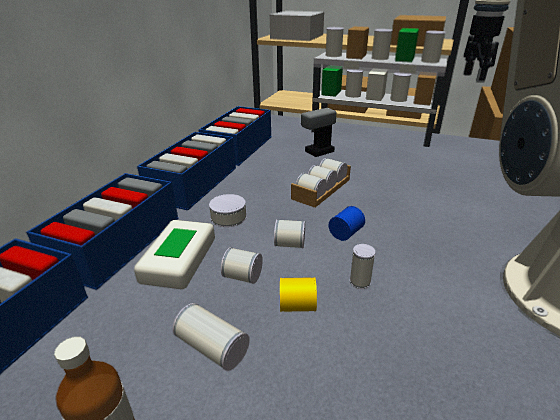

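The candidates in the top view are white shapes. The short tins are at (237,188) and (293,210), the longer tin at (165,200), and an upright slim can at (263,286). There is a yellow look-alike at (220,243) and a blue one at (332,258). The two short white lying tins fit the description. The tray is at (412,210). I'll confirm the choice with an enlarged crop and measure.

Run:
```python
from h import *
f=r.grab_frame('top'); a=f['pixels']
c=a[160:245,205:465]; save('crop1.png',cv2.resize(c,(780,255),interpolation=cv2.INTER_CUBIC)) 
g=r.grab_frame('side'); b=g['pixels']
c2=cv2.resize(b[150:300,200:380],(720,600),interpolation=cv2.INTER_CUBIC)
c2=cv2.resize(c2,(400,333)); c1=cv2.resize(c,(780,255),interpolation=cv2.INTER_CUBIC)
o=np.zeros((590,780,3),np.uint8); o[:255]=c1; o[257:590,:400]=c2; save('crop1.png',o)
hsv=cv2.cvtColor(a,cv2.COLOR_RGB2HSV)
m=((hsv[...,2]>150)&(hsv[...,1]<70)).astype(np.uint8)
for ct in cv2.findContours(m,cv2.RETR_EXTERNAL,cv2.CHAIN_APPROX_NONE)[0]:
    if 200<cv2.contourArea(ct)<1500:
        R=cv2.minAreaRect(ct); P=ray(f,cv2.boxPoints(R),32)
        e=P[1]-P[0],P[2]-P[1]
        print(np.round(R[0]),'ctr',P.mean(0).round(1),[(round(np.linalg.norm(x),1),round(np.degrees(np.arctan2(x[1],x[0]))%180,1)) for x in e])
ht=((hsv[...,0]>8)&(hsv[...,0]<22)&(hsv[...,1]>90)).astype(np.uint8); ht[:, :350]=0; ht[:170]=0;ht[250:]=0;ht[:,470:]=0
p=cv2.findNonZero(ht);R=cv2.minAreaRect(p);print('tray',R)
P=ray(f,cv2.boxPoints(R),30);e=P[1]-P[0],P[2]-P[1]
print(P.mean(0),[(round(np.linalg.norm(x),1),round(np.degrees(np.arctan2(x[1],x[0]))%180,1)) for x in e])
```

```text
[483. 406.] ctr [ 113.5 -389.8   32. ] [(np.float64(119.8), np.float64(115.5)), (np.float64(91.4), np.float64(26.8))]
[ 49. 403.] ctr [107.9 579.2  32. ] [(np.float64(95.5), np.float64(132.2)), (np.float64(122.1), np.float64(44.3))]
[191. 400.] ctr [122.3 260.   32. ] [(np.float64(93.8), np.float64(145.7)), (np.float64(118.5), np.float64(56.4))]
[550. 386.] ctr [ 155.7 -543.    32. ] [(np.float64(41.8), np.float64(89.4)), (np.float64(97.7), np.float64(179.2))]
[544. 332.] ctr [ 275.  -530.2   32. ] [(np.float64(72.4), np.float64(89.9)), (np.float64(145.4), np.float64(178.7))]
[264. 287.] ctr [374.7 101.5  32. ] [(np.float64(44.1), np.float64(135.5)), (np.float64(50.5), np.float64(45.8))]
[357. 266.] ctr [ 422.  -107.5   32. ] [(np.float64(110.9), np.float64(164.6)), (np.float64(61.1), np.float64(75.1))]
[191. 263.] ctr [425.5 264.8  32. ] [(np.float64(147.5), np.float64(98.5)), (np.float64(112.2), np.float64(9.0))]
[479. 272.] ctr [ 410.5 -385.2   32. ] [(np.float64(152.0), np.float64(118.8)), (np.float64(130.7), np.float64(28.8))]
[ 64. 257.] ctr [435.6 556.8  32. ] [(np.float64(155
[... 2472 characters left out ...]
), np.float64(179.5))]
[216.  50.] ctr [923.  220.6  32. ] [(np.float64(28.4), np.float64(90.2)), (np.float64(95.6), np.float64(1.5))]
[70. 50.] ctr [921.4 569.1  32. ] [(np.float64(103.4), np.float64(0.3)), (np.float64(36.4), np.float64(85.8))]
[238.  50.] ctr [922.1 167.8  32. ] [(np.float64(35.4), np.float64(90.3)), (np.float64(102.9), np.float64(1.1))]
[136.  50.] ctr [921.8 410.5  32. ] [(np.float64(104.6), np.float64(0.3)), (np.float64(36.5), np.float64(87.1))]
tray ((411.4193115234375, 209.72828674316406), (84.1571273803711, 33.72227096557617), 15.068486213684082)
[ 550.18079457 -232.17479651   30.        ] [(np.float64(77.4), np.float64(164.7)), (np.float64(192.1), np.float64(75.4))]
```

View pics/crop1.png

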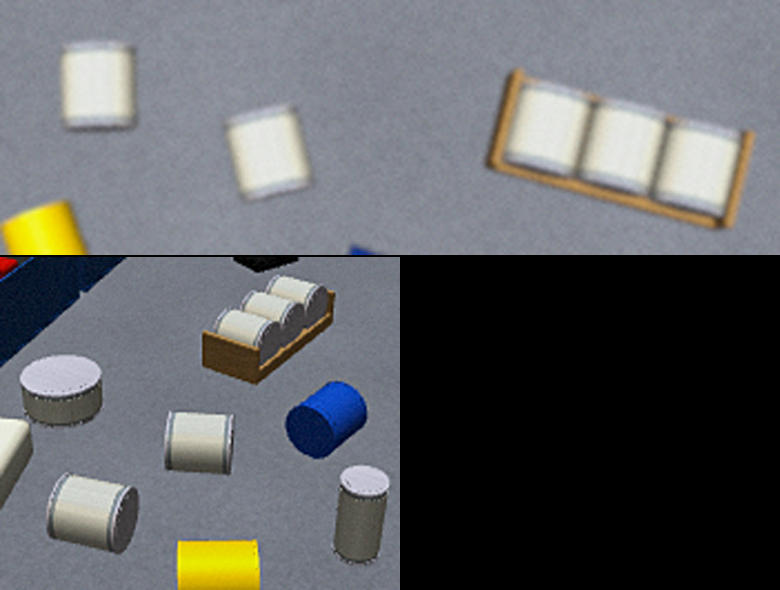

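The crop shows the two short white tins with grey rims on the ends that face image up and down, at crop (98,85) and (268,152). So both axes lie near world x. Both are short and cream-wrapped, so they are the targets. Next I'll refine their poses and the tray's.

```bash
cat >> h.py <<'E'
def wraps(f,boxes,zs,thr=6,show=True):
    a=cv2.GaussianBlur(f['pixels'],(3,3),0).astype(int); m0=((a[...,0]-a[...,2]>thr)&(a.min(2)>120)).astype(np.uint8)
    out=[]
    for (x0,y0,x1,y1),z in zip(boxes,zs):
        m=np.zeros_like(m0); m[y0:y1,x0:x1]=m0[y0:y1,x0:x1]
        ct=max(cv2.findContours(m,cv2.RETR_EXTERNAL,cv2.CHAIN_APPROX_NONE)[0],key=cv2.contourArea)
        R=cv2.minAreaRect(ct); P=ray(f,cv2.boxPoints(R),z); e=P[1]-P[0],P[2]-P[1]
        out.append(P.mean(0)); print(np.round(R[0],1),'ctr',P.mean(0).round(1),[(round(float(np.linalg.norm(x)),1),round(float(np.degrees(np.arctan2(x[1],x[0]))%180),1)) for x in e])
    return out
E
python3 - <<'E'
from h import *
f=r.grab_frame('top')
b=[(215,170,258,208),(275,190,315,230)]
wraps(f,b,[28,28]);wraps(f,b,[42,42])
t=[(375,183,400,222),(401,190,424,228),(425,195,452,235)]
a=wraps(f,t,[34]*3); a2=wraps(f,t,[50]*3)
d=a[0]-a[2]; print('row angle',np.degrees(np.arctan2(d[1],d[0])), np.linalg.norm(d)/2)
g=r.grab_frame('side')
# check with side view: project the estimates
print(proj(g,[[608,160,28],[556,38,28]]))
a=g['pixels'].astype(int); m=((a[...,0]-a[...,2]>8)&(a.min(2)>90)).astype(np.uint8)
for ct in cv2.findContours(m,cv2.RETR_EXTERNAL,cv2.CHAIN_APPROX_NONE)[0]:
    if 250<cv2.contourArea(ct)<2500: print(np.round(cv2.minAreaRect(ct),1) if 0 else [np.round(v,1) for v in cv2.minAreaRect(ct)])
E
```

```text
[245.5 187.5] ctr [597.6 145.7  28. ] [(16.0, 90.5), (48.2, 0.9)]
[302.6 208.5] ctr [550.9  15.3  28. ] [(14.3, 104.7), (50.2, 14.3)]
[245.5 187.5] ctr [595.8 144.6  42. ] [(15.8, 90.5), (47.7, 0.9)]
[302.6 208.5] ctr [549.6  15.7  42. ] [(14.2, 104.7), (49.7, 14.3)]
[379.4 197. ] ctr [ 578.  -158.5   34. ] [(62.3, 167.2), (15.8, 78.0)]
[405. 204.] ctr [ 562.7 -216.6   34. ] [(18.3, 90.6), (59.2, 179.3)]
[429.5 210.5] ctr [ 548.4 -272.3   34. ] [(20.6, 90.6), (56.9, 179.0)]
[379.4 197. ] ctr [ 576.1 -155.8   50. ] [(61.5, 167.2), (15.6, 78.0)]
[405. 204.] ctr [ 561.  -213.1   50. ] [(18.0, 90.6), (58.5, 179.3)]
[429.5 210.5] ctr [ 546.9 -268.1   50. ] [(20.4, 90.6), (56.2, 179.0)]
row angle 75.42250336119642 58.78348947278201
[[235.52176367 262.19513246]
 [283.63092268 233.20877618]]
[array([ 69.5, 347.9]), array([19.2, 33.9]), np.float64(66.8)]
[array([199.4, 339.2]), array([56.9, 15.2]), np.float64(34.2)]
[array([236. , 267.4]), array([24.5, 13.2]), np.float64(9.9)]
[array([532.2, 293.3]), array([82.8, 43.7]), np.float64(75.0)]
[array([381.9, 113.4]), array([93.9,  9.5]), np.float64(5.7)]
[array([286.6,  98.4]), array([51.3, 19. ]), np.float64(7.4)]
```

```bash
cat >> h.py <<'E'
def blobs(f,boxes,zs,thr=None):
    g=cv2.GaussianBlur(f['pixels'].min(2),(3,3),0); out=[]
    for (x0,y0,x1,y1),z in zip(boxes,zs):
        c=g[y0:y1,x0:x1]; t,_=cv2.threshold(c,thr or 0,255,cv2.THRESH_BINARY|(0 if thr else cv2.THRESH_OTSU))
        m=np.zeros_like(g); m[y0:y1,x0:x1]=(c>t)*255
        ct=max(cv2.findContours(m,cv2.RETR_EXTERNAL,cv2.CHAIN_APPROX_NONE)[0],key=cv2.contourArea)
        R=cv2.minAreaRect(ct); P=ray(f,cv2.boxPoints(R),z); e=P[1]-P[0],P[2]-P[1]
        out.append(P.mean(0)); print(t,np.round(R[0],1),'ctr',P.mean(0).round(1),[(round(float(np.linalg.norm(x)),1),round(float(np.degrees(np.arctan2(x[1],x[0]))%180),1)) for x in e])
    return out
E
python3 - <<'E'
from h import *
f=r.grab_frame('top')
b=[(215,168,258,208),(275,190,315,230)]
blobs(f,b,[28,28]);blobs(f,b,[42,42])
t=[(368,180,457,240)]
blobs(f,t,[34]);blobs(f,t,[48])
# tray ends of orange mask: wall tops at z=45
print(ray(f,[[411.4,209.7]],45), ray(f,[[411.4,209.7]],16))
g=r.grab_frame('side'); sb=[(217,245,266,286),(270,215,310,250)]
for s,p in zip(sb,([600,160],[548,28])):
    pass
blobs(g,sb,[28,28])
E
```

```text
173.0 [236.  187.5] ctr [597.5 167.4  28. ] [(45.7, 90.5), (57.4, 1.0)]
174.0 [293.6 210. ] ctr [547.3  35.7  28. ] [(45.8, 104.7), (59.1, 14.4)]
173.0 [236.  187.5] ctr [595.6 166.   42. ] [(45.2, 90.5), (56.8, 1.0)]
174.0 [293.6 210. ] ctr [546.   35.8  42. ] [(45.3, 104.7), (58.4, 14.4)]
167.0 [412.8 207.4] ctr [ 555.  -234.2   34. ] [(61.0, 165.4), (48.0, 76.5)]
167.0 [412.8 207.4] ctr [ 553.7 -230.9   48. ] [(60.3, 165.4), (47.4, 76.5)]
[[ 548.75176466 -228.44235138   45.        ]] [[ 551.43158536 -235.18334566   16.        ]]
144.0 [238.7 259. ] ctr [607.4 148.2  28. ] [(62.1, 110.9), (72.4, 1.1)]
144.0 [288.7 227.8] ctr [553.4  14.2  28. ] [(62.6, 109.5), (66.9, 11.7)]
```

Call:
play_rows([
  {"dp": [0.73, -0.68, 0], "turn": [0, 0, -1], "fingers": 0},
  {"dp": [0.8, -0.6, 0], "turn": [0, 0, -1], "fingers": 0},
  {"dp": [0.86, -0.52, 0], "turn": [0, 0, -1], "fingers": 0},
  {"dp": [0.91, -0.42, 0], "turn": [0, 0, -1], "fingers": 0},
  {"dp": [0.95, -0.33, 0], "turn": [0, 0, -1], "fingers": 0},
])

```text
clock: 0.82
eef_pos: [304.7, -407.5, 231.4]
tcp_rot: [3.141, -0.0, 0.876]
contact_force: [0.8, 0.4, 1.6]
opening: 1.004
grasp_force: 0.0
```

Call:
play_rows([
  {"dp": [0.97, -0.22, 0], "turn": [0, 0, -1], "fingers": 0},
  {"dp": [0.99, -0.12, 0], "turn": [0, 0, -1], "fingers": 0},
  {"dp": [1, 0, 0], "turn": [0, 0, -1], "fingers": 0},
  {"dp": [1, 0.09, 0], "turn": [0, 0, -1], "fingers": 0},
  {"dp": [0.98, 0.19, 0], "turn": [0, 0, -1], "fingers": 0},
])

```text
clock: 1.23
eef_pos: [396.6, -230.0, 231.6]
tcp_rot: [3.141, 0.0, 1.4]
contact_force: [0.6, -1.4, 0.8]
opening: 0.998
grasp_force: 0.0
```

Call:
play_rows([
  {"dp": [0.96, 0.29, 0], "turn": [0, 0, -1], "fingers": 0},
  {"dp": [0.92, 0.39, 0], "turn": [0, 0, -0.85], "fingers": 0},
  {"dp": [0.88, 0.47, 0], "turn": [0, 0, 0], "fingers": 0},
  {"dp": [0.88, 0.47, 0], "turn": [0, 0, 0], "fingers": 0},
  {"dp": [0.88, 0.47, 0], "turn": [0, 0, 0], "fingers": 0},
])

```text
clock: 1.65
eef_pos: [487.5, -51.7, 231.6]
tcp_rot: [3.141, 0.0, 1.589]
contact_force: [0.6, -0.8, -0.5]
opening: 1.003
grasp_force: 0.0
```

Call:
play_rows([
  {"dp": [1, 0.56, 0], "turn": [0, 0, 0], "fingers": 0},
  {"dp": [1, 0.56, 0], "turn": [0, 0, 0], "fingers": 0},
  {"dp": [1, 0.56, 0], "turn": [0, 0, 0], "fingers": 0},
  {"dp": [1, 0.56, 0], "turn": [0, 0, 0], "fingers": 0},
  {"dp": [0.9, 0.53, 0], "turn": [0, 0, 0], "fingers": 0},
])

```text
clock: 2.07
eef_pos: [586.7, 131.6, 231.4]
tcp_rot: [3.141, 0.0, 1.589]
contact_force: [1.3, -1.1, -0.3]
opening: 1.003
grasp_force: 0.0
```

Run:
```python
from h import *
f=r.grab_frame('wrist'); save('w1.png',f['pixels']); print(np.round(f['pose'],2).tolist(),f['fx'],r.sense()['eef_pos'],proj(f,[[597,164,28]]))
```

```text
[[1.0, 0.02, 0.01, 586.38], [0.02, -0.95, -0.31, 209.86], [0.0, 0.31, -0.95, 373.24], [0.0, 0.0, 0.0, 1.0]] 306.9406719042153 [590.47395247 137.46827121 231.58825487] [[286.73215818 157.32403433]]
```

View pics/w1.png

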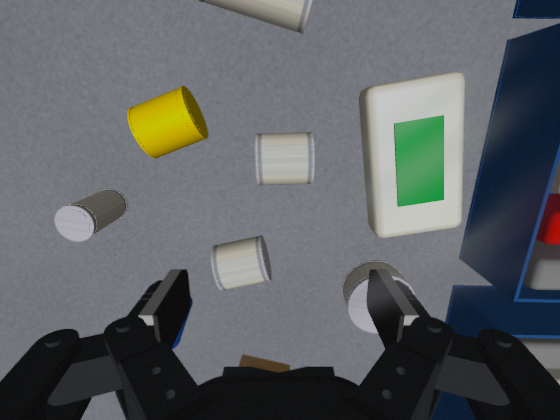

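Call:
play_rows([
  {"dp": [0.64, 0.12, 0], "turn": [0, 0, 0], "fingers": 0},
  {"dp": [0, 0, 0.9], "turn": [0, 0, 0], "fingers": 0},
  {"dp": [0, 0, 0.9], "turn": [0, 0, 0], "fingers": 0},
  {"dp": [0, 0, 0.9], "turn": [0, 0, 0], "fingers": 0},
  {"dp": [0, 0, 0], "turn": [0, 0, 0], "fingers": 0},
])

```text
clock: 2.53
eef_pos: [586.1, 154.1, 116.8]
tcp_rot: [-3.131, 0.002, 1.589]
contact_force: [-1.6, -0.3, -0.8]
opening: 0.998
grasp_force: 0.0
```

Run:
```python
from h import *
f=r.grab_frame('wrist'); s=r.sense(); print(s['eef_pos'],s['tcp_rot'],s['contact_force'],proj(f,[[596,163.5,28]]))
g=cv2.GaussianBlur(f['pixels'].min(2),(3,3),0); u,v=proj(f,[[596,163.5,28]])[0].astype(int)
save('w2.png',f['pixels'])
```

```text
[587.85000691 154.42822826 120.22307031] [-3.13459266e+00  1.70499107e-03  1.58892191e+00] [ 0.59180092 -1.11290196  1.17250719] [[290.65878415 206.29539771]]
```

View pics/w2.png

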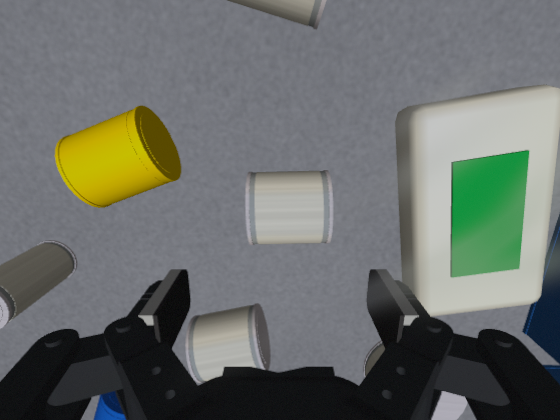

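Call:
play_rows([
  {"dp": [0.22, 0.2, 0], "turn": [0, 0, 0], "fingers": 0},
  {"dp": [0, 0, 0.7], "turn": [0, 0, 0], "fingers": 0},
  {"dp": [0, 0, 0.7], "turn": [0, 0, 0], "fingers": 0},
  {"dp": [0, 0, 0.5], "turn": [0, 0, 0], "fingers": 0},
  {"dp": [0, 0, 0], "turn": [0, 0, 0], "fingers": 0},
])

```text
clock: 3.0
eef_pos: [598.5, 164.3, 46.5]
tcp_rot: [-3.14, 0.0, 1.589]
contact_force: [-0.7, -1.0, 0.6]
opening: 1.003
grasp_force: 0.0
```

Call:
play_rows([
  {"dp": [0, 0, 0], "turn": [0, 0, 0], "fingers": 0},
  {"dp": [0, 0, 0], "turn": [0, 0, 0], "fingers": 0},
])

```text
clock: 3.17
eef_pos: [600.6, 164.7, 50.0]
tcp_rot: [3.138, -0.001, 1.589]
contact_force: [0.6, 0.6, -0.6]
opening: 0.997
grasp_force: 0.0
```

Call:
play_rows([
  {"dp": [-0.03, -0.11, 0.4], "turn": [0, 0, 0], "fingers": 0},
  {"dp": [0, 0, 0.4], "turn": [0, 0, 0], "fingers": 0},
  {"dp": [0, 0, 0.2], "turn": [0, 0, 0], "fingers": 0},
  {"dp": [0, 0, 0], "turn": [0, 0, 0], "fingers": 0},
  {"dp": [0, 0, 0], "turn": [0, 0, 0], "fingers": 0},
])

```text
clock: 3.58
eef_pos: [594.9, 163.0, 8.5]
tcp_rot: [3.14, -0.0, 1.589]
contact_force: [0.3, -0.7, 0.3]
opening: 0.998
grasp_force: 0.0
```

Now I'll close the gripper with a moderate force.

Call:
play_rows([
  {"dp": [0, 0, 0], "turn": [0, 0, 0], "fingers": 0.15},
  {"dp": [0, 0, 0], "turn": [0, 0, 0], "fingers": 0.25},
  {"dp": [0, 0, 0], "turn": [0, 0, 0], "fingers": 0.35},
  {"dp": [0, 0, 0], "turn": [0, 0, 0], "fingers": 0.5},
  {"dp": [0, 0, 0], "turn": [0, 0, 0], "fingers": 0.5},
], force=50)

```text
clock: 4.0
eef_pos: [594.8, 163.0, 8.5]
tcp_rot: [3.14, -0.0, 1.589]
contact_force: [-1.0, 0.9, 6.3]
opening: 0.7
grasp_force: 52.8
```

Call:
play_rows([
  {"dp": [0, 0, 0], "turn": [0, 0, 0], "fingers": 0.5},
  {"dp": [0, 0, 0], "turn": [0, 0, 0], "fingers": 0.5},
  {"dp": [0, 0, 0], "turn": [0, 0, 0], "fingers": 0.5},
])

```text
clock: 4.25
eef_pos: [594.8, 163.0, 8.6]
tcp_rot: [3.14, -0.0, 1.589]
contact_force: [-1.4, -0.2, 5.4]
opening: 0.693
grasp_force: 52.8
```

Call:
play_rows([
  {"dp": [0, 0, -0.4], "turn": [0, 0, 0], "fingers": 0.5},
  {"dp": [0, 0, -0.8], "turn": [0, 0, 0], "fingers": 0.5},
  {"dp": [0, 0, -1], "turn": [0, 0, 0], "fingers": 0.5},
  {"dp": [0, 0, -1], "turn": [0, 0, 0], "fingers": 0.5},
  {"dp": [0, 0, -1], "turn": [0, 0, 0], "fingers": 0.5},
])

```text
clock: 4.67
eef_pos: [593.5, 162.6, 177.2]
tcp_rot: [-3.141, 0.0, 1.589]
contact_force: [1.8, 0.6, -1.8]
opening: 0.693
grasp_force: 54.8
```

Call:
play_rows([
  {"dp": [0, 0, 0], "turn": [0, 0, 0.9], "fingers": 0.5},
  {"dp": [-0.5, 0, 0], "turn": [0, 0, 0.9], "fingers": 0.5},
  {"dp": [-0.8, 0, 0], "turn": [0, 0, 0.84], "fingers": 0.5},
  {"dp": [-0.8, 0, 0], "turn": [0, 0, 0], "fingers": 0.5},
  {"dp": [-0.8, 0, 0], "turn": [0, 0, 0], "fingers": 0.5},
])

```text
clock: 5.08
eef_pos: [570.2, 48.4, 175.7]
tcp_rot: [3.141, -0.0, 1.313]
contact_force: [0.6, 0.1, -1.8]
opening: 0.695
grasp_force: 55.1
```

Call:
play_rows([
  {"dp": [-0.95, 0.17, 0], "turn": [0, 0, 0], "fingers": 0.5},
  {"dp": [-0.95, 0.17, 0], "turn": [0, 0, 0], "fingers": 0.5},
  {"dp": [-0.95, 0.17, 0], "turn": [0, 0, 0], "fingers": 0.5},
  {"dp": [-0.95, 0.17, 0], "turn": [0, 0, 0], "fingers": 0.5},
  {"dp": [-0.95, 0.17, 0], "turn": [0, 0, 0], "fingers": 0.5},
])

```text
clock: 5.5
eef_pos: [554.4, -144.8, 175.7]
tcp_rot: [3.141, -0.0, 1.312]
contact_force: [1.2, -0.2, -1.8]
opening: 0.699
grasp_force: 55.0
```

Call:
play_rows([
  {"dp": [-0.8, 0.17, 0], "turn": [0, 0, 0], "fingers": 0.5},
  {"dp": [-0.7, 0.17, 0], "turn": [0, 0, 0], "fingers": 0.5},
  {"dp": [-0.6, 0.17, 0], "turn": [0, 0, 0], "fingers": 0.5},
  {"dp": [-0.4, 0, 0], "turn": [0, 0, 0], "fingers": 0.5},
  {"dp": [0, 0, 0], "turn": [0, 0, 0], "fingers": 0.5},
])

```text
clock: 5.92
eef_pos: [548.5, -247.9, 175.6]
tcp_rot: [3.141, 0.001, 1.31]
contact_force: [1.0, 0.0, -1.7]
opening: 0.695
grasp_force: 55.0
```

Call:
play_rows([
  {"dp": [0, 0, 0], "turn": [0, 0, 0], "fingers": 0.5},
  {"dp": [0, 0, 0], "turn": [0, 0, 0], "fingers": 0.5},
  {"dp": [0, 0, 0], "turn": [0, 0, 0], "fingers": 0.5},
])

```text
clock: 6.17
eef_pos: [549.2, -243.9, 175.4]
tcp_rot: [-3.141, -0.0, 1.313]
contact_force: [-0.7, 0.0, -1.6]
opening: 0.696
grasp_force: 55.0
```

Run:
```python
from h import *
f=r.grab_frame('wrist'); s=r.sense(); print(s['eef_pos'],s['tcp_rot'],s['contact_force'])
save('w3.png',f['pixels']); np.savez('w3.npz',**f)
c=np.array([553,-234,0.]);u=np.array([.255,.967,0]);v=np.array([.967,-.255,0])
print(proj(f,[c+u*k*59.3+v*e+[0,0,62] for k in(-1,0,1) for e in(-30,30)]).round(0).tolist())
```

```text
[ 549.26673727 -243.80496355  175.36701142] [-3.14147949e+00 -2.31724945e-04  1.31340979e+00] [ 0.21630804  0.40794291 -2.59266055]
[[245.0, 260.0], [311.0, 260.0], [243.0, 197.0], [313.0, 197.0], [241.0, 126.0], [316.0, 126.0]]
```

View pics/w3.png

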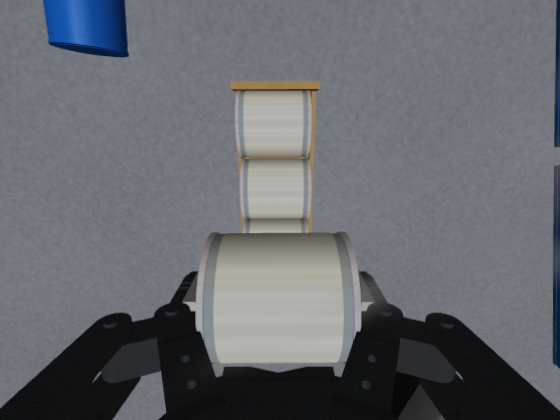

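The held tin hangs square. The row's +y tin spans columns 236–311 with its ridge near row 125, and the middle tin spans about 241–312 near row 190. The valleys are at rows 158 and 219, and the end wall is at rows 82–90. I'll cast these to points.

Run:
```python
from h import *
f=dict(np.load('w3.npz'))
a=f['pixels'].astype(int)
# tray wall edge rows/cols
print('cam',f['pose'][:3,3].round(1))
u=np.array([.255,.967,0]);v=np.array([.967,-.255,0]);c=np.array([553,-234,0])
def rel(uv,z): 
    P=ray(f,uv,z)-c; return [(round(float(p@v),1),round(float(p@u),1)) for p in P]
for row in (110,125,140,175,190,205):
    g=a[row].min(1); print(row,[int(i) for i in np.where(np.abs(np.diff(g.astype(int)))>25)[0] if 225<i<325])
print('valleys z45',rel([[275,158],[276,219]],45))
print('endwall outer top z45',rel([[232,82],[320,82]],45))
print('tin ends',rel([[236,125],[311,125],[241,190],[312,190]],62))
for col in (265,275,285): print(col,a[75:235,col].min(1)[::1].tolist()) if col==275 else 0
```

```text
cam [ 570.3 -168.2  317.2]
110 [311]
125 [311]
140 [235, 302, 307, 310]
175 [239, 303, 310, 311]
190 [239, 303, 310, 311]
205 [240, 310]
valleys z45 [(-2.8, 31.2), (-2.0, -25.6)]
endwall outer top z45 [(-37.8, 92.9), (34.2, 92.9)]
tin ends [(-33.7, 59.7), (26.2, 59.7), (-31.7, 6.4), (28.9, 6.4)]
275 [114, 116, 116, 117, 116, 119, 92, 79, 80, 81, 81, 80, 81, 76, 40, 48, 112, 122, 132, 138, 145, 151, 157, 160, 159, 158, 164, 164, 163, 166, 171, 172, 174, 173, 171, 174, 175, 173, 173, 174, 174, 177, 179, 177, 172, 171, 170, 170, 170, 168, 171, 175, 176, 177, 179, 179, 177, 175, 175, 176, 175, 174, 171, 171, 171, 169, 169, 167, 168, 169, 164, 162, 162, 157, 152, 145, 142, 138, 132, 125, 116, 105, 85, 77, 92, 104, 113, 123, 131, 135, 141, 145, 151, 157, 161, 161, 158, 162, 164, 165, 165, 167, 172, 175, 174, 172, 173, 175, 175, 173, 173, 174, 177, 179, 177, 173, 171, 170, 170, 169, 171, 173, 176, 178, 179, 177, 175, 175, 176, 174, 172, 170, 171, 169, 167, 167, 166, 163, 160, 155, 146, 140, 131, 100, 92, 99, 105, 113, 120, 129, 132, 137, 142, 145, 152, 157, 161, 143, 80, 71]
```

Call:
play_rows([
  {"dp": [-0.47, 0, 0], "turn": [0, 0, 0], "fingers": 0.5},
  {"dp": [0, 0, 0.8], "turn": [0, 0, 0], "fingers": 0.5},
  {"dp": [0, 0, 0.8], "turn": [0, 0, 0], "fingers": 0.5},
  {"dp": [0, 0, 0.6], "turn": [0, 0, 0], "fingers": 0.5},
  {"dp": [0, 0, 0.2], "turn": [0, 0, 0], "fingers": 0.5},
])

```text
clock: 6.63
eef_pos: [542.3, -261.2, 75.8]
tcp_rot: [-3.136, -0.001, 1.313]
contact_force: [-0.8, 0.5, -1.4]
opening: 0.696
grasp_force: 54.8
```

Call:
play_rows([
  {"dp": [0, 0, 0], "turn": [0, 0, 0], "fingers": 0.5},
  {"dp": [0, 0, 0], "turn": [0, 0, 0], "fingers": 0.5},
  {"dp": [0, 0, 0], "turn": [0, 0, 0], "fingers": 0.5},
  {"dp": [0, 0, 0], "turn": [0, 0, 0], "fingers": 0.5},
])

```text
clock: 6.97
eef_pos: [545.6, -263.4, 81.1]
tcp_rot: [3.139, 0.001, 1.313]
contact_force: [0.6, -0.2, -2.3]
opening: 0.693
grasp_force: 54.8
```

Call:
play_rows([
  {"dp": [0.03, -0.03, 0.15], "turn": [0, 0, 0], "fingers": 0.5},
  {"dp": [0, 0, 0.15], "turn": [0, 0, 0], "fingers": 0.5},
  {"dp": [0, 0, 0.08], "turn": [0, 0, 0], "fingers": 0.5},
  {"dp": [0, 0, 0], "turn": [0, 0, 0], "fingers": 0.5},
  {"dp": [0, 0, 0], "turn": [0, 0, 0], "fingers": 0.5},
])

```text
clock: 7.38
eef_pos: [543.3, -261.5, 63.8]
tcp_rot: [-3.141, -0.0, 1.312]
contact_force: [-0.8, -1.1, -2.2]
opening: 0.695
grasp_force: 55.1
```

Call:
play_rows([
  {"dp": [0, 0, 0.05], "turn": [0, 0, 0], "fingers": 0.5},
  {"dp": [0, 0, 0], "turn": [0, 0, 0], "fingers": 0.5},
  {"dp": [0, 0, 0], "turn": [0, 0, 0], "fingers": 0.5},
])

```text
clock: 7.63
eef_pos: [543.7, -261.3, 63.1]
tcp_rot: [3.141, -0.001, 1.312]
contact_force: [-3.1, 4.3, 9.8]
opening: 0.697
grasp_force: 56.2
```

Contact of about 10 N at the expected height, so I'll release.

Call:
play_rows([
  {"dp": [0, 0, 0], "turn": [0, 0, 0], "fingers": 0.28},
  {"dp": [0, 0, 0], "turn": [0, 0, 0], "fingers": 0.2},
  {"dp": [0, 0, 0], "turn": [0, 0, 0], "fingers": 0.1},
  {"dp": [0, 0, 0], "turn": [0, 0, 0], "fingers": 0},
  {"dp": [0, 0, 0], "turn": [0, 0, 0], "fingers": 0},
])

```text
clock: 8.05
eef_pos: [543.4, -261.7, 62.0]
tcp_rot: [-3.142, 0.0, 1.312]
contact_force: [-0.1, -0.1, -0.1]
opening: 0.999
grasp_force: 0.0
```

Call:
play_rows([
  {"dp": [0, 0, -0.3], "turn": [0, 0, 0], "fingers": 0},
  {"dp": [0, 0, -0.7], "turn": [0, 0, 0], "fingers": 0},
  {"dp": [0, 0, -0.9], "turn": [0, 0, 0], "fingers": 0},
  {"dp": [0, 0, -0.9], "turn": [0, 0, 0], "fingers": 0},
  {"dp": [0, 0, -0.4], "turn": [0, 0, 0], "fingers": 0},
])

```text
clock: 8.47
eef_pos: [545.2, -262.5, 195.6]
tcp_rot: [3.136, 0.001, 1.312]
contact_force: [0.6, -1.0, -0.3]
opening: 1.001
grasp_force: 0.0
```

Run:
```python
from h import *
f=r.grab_frame('top'); w=r.grab_frame('side')
o=np.zeros((590,780,3),np.uint8); o[:330]=cv2.resize(f['pixels'][160:270,205:465],(780,330),interpolation=cv2.INTER_CUBIC)
o[330:590,:520]=cv2.resize(w['pixels'][130:260,200:460],(520,260),interpolation=cv2.INTER_CUBIC); save('c2.png',o)
b=[(275,190,315,230)]
blobs(f,b,[28])
```

```text
177.0 [293.6 210. ] ctr [547.3  35.7  28. ] [(45.8, 104.7), (59.1, 14.4)]
```

View pics/c2.png

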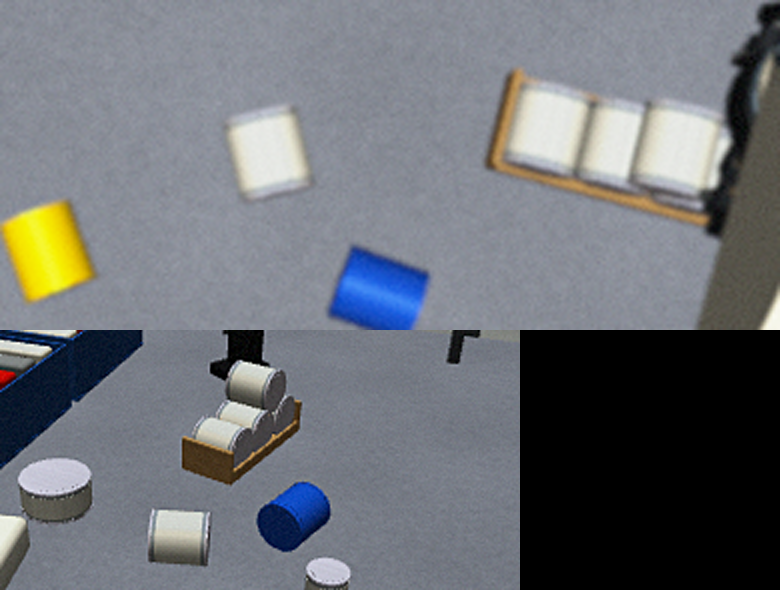

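The first tin is seated in gap_1, square with the row (top crop (683,148), side crop (255,385)). Next is the tin at crop (268,152).

Call:
play_rows([
  {"dp": [0.97, -0.25, 0], "turn": [0, 0, -1], "fingers": 0},
  {"dp": [0.99, -0.15, 0], "turn": [0, 0, -1], "fingers": 0},
  {"dp": [1, -0.04, 0], "turn": [0, 0, -1], "fingers": 0},
  {"dp": [1, 0.06, 0], "turn": [0, 0, -1], "fingers": 0},
  {"dp": [0.99, 0.16, 0], "turn": [0, 0, -0.87], "fingers": 0},
])

```text
clock: 8.98
eef_pos: [543.5, -59.6, 189.6]
tcp_rot: [-3.141, -0.0, 1.827]
contact_force: [1.8, -0.4, 0.5]
opening: 1.002
grasp_force: 0.0
```

Call:
play_rows([
  {"dp": [0.97, 0.26, 0], "turn": [0, 0, 0], "fingers": 0},
  {"dp": [0.8, 0.2, 0.5], "turn": [0, 0, 0], "fingers": 0},
  {"dp": [0.2, 0, 0.6], "turn": [0, 0, 0], "fingers": 0},
  {"dp": [0, 0, 0.6], "turn": [0, 0, 0], "fingers": 0},
  {"dp": [0, 0, 0], "turn": [0, 0, 0], "fingers": 0},
])

```text
clock: 9.4
eef_pos: [539.0, 20.5, 117.9]
tcp_rot: [-3.134, -0.002, 1.824]
contact_force: [-1.2, -0.4, -0.7]
opening: 1.005
grasp_force: 0.0
```

Call:
play_rows([
  {"dp": [0, 0, 0], "turn": [0, 0, 0], "fingers": 0},
  {"dp": [0, 0, 0], "turn": [0, 0, 0], "fingers": 0},
  {"dp": [0, 0, 0], "turn": [0, 0, 0], "fingers": 0},
])

```text
clock: 9.65
eef_pos: [543.6, 19.1, 123.4]
tcp_rot: [3.14, 0.0, 1.821]
contact_force: [-0.5, -0.5, -0.3]
opening: 0.999
grasp_force: 0.0
```

Run:
```python
from h import *
f=r.grab_frame('wrist'); s=r.sense(); print(s['eef_pos'],s['tcp_rot'],proj(f,[[547,34,28]]))
save('w4.png',f['pixels'])
u,v=proj(f,[[547,34,28]])[0].astype(int)
blobs(f,[(u-75,max(v-60,0),u+75,v+60)],[28]);blobs(f,[(u-75,max(v-60,0),u+75,v+60)],[42])
```

```text
[543.61750909  19.09696952 123.48019316] [3.13946365e+00 4.96294785e-04 1.82125069e+00] [[285.26580838 198.53369242]]
155.0 [283.  201.5] ctr [546.1  30.4  28. ] [(52.9, 14.3), (49.2, 106.6)]
155.0 [283.  201.5] ctr [544.8  34.2  42. ] [(49.8, 14.3), (46.3, 106.6)]
```

View pics/w4.png

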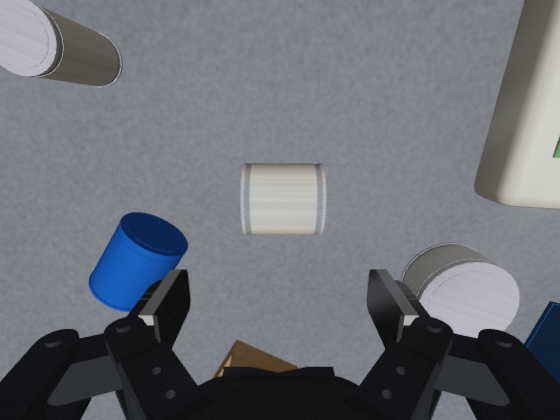

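The tin is at (283,199), square with the tool and clear of the blue one at (138,260) and the can at (460,290). Descending now.

Call:
play_rows([
  {"dp": [0.35, 0.14, 0], "turn": [0, 0, 0], "fingers": 0},
  {"dp": [0, 0, 0.6], "turn": [0, 0, 0], "fingers": 0},
  {"dp": [0, 0, 0.7], "turn": [0, 0, 0], "fingers": 0},
  {"dp": [0, 0, 0.5], "turn": [0, 0, 0], "fingers": 0},
  {"dp": [0, 0, 0], "turn": [0, 0, 0], "fingers": 0},
])

```text
clock: 10.12
eef_pos: [542.7, 34.1, 47.8]
tcp_rot: [-3.138, -0.001, 1.822]
contact_force: [-1.8, -1.4, -0.2]
opening: 1.0
grasp_force: 0.0
```

Call:
play_rows([
  {"dp": [0, 0, 0], "turn": [0, 0, 0], "fingers": 0},
  {"dp": [0, 0, 0], "turn": [0, 0, 0], "fingers": 0},
  {"dp": [0, 0, 0], "turn": [0, 0, 0], "fingers": 0},
])

```text
clock: 10.37
eef_pos: [545.9, 34.5, 51.8]
tcp_rot: [3.139, 0.001, 1.822]
contact_force: [-0.2, -0.2, 0.8]
opening: 0.997
grasp_force: 0.0
```

Call:
play_rows([
  {"dp": [0, 0, 0.4], "turn": [0, 0, 0], "fingers": 0},
  {"dp": [0, 0, 0.4], "turn": [0, 0, 0], "fingers": 0},
  {"dp": [0, 0, 0.26], "turn": [0, 0, 0], "fingers": 0},
  {"dp": [0, 0, 0], "turn": [0, 0, 0], "fingers": 0},
  {"dp": [0, 0, 0], "turn": [0, 0, 0], "fingers": 0},
])

```text
clock: 10.78
eef_pos: [544.6, 34.6, 8.0]
tcp_rot: [-3.141, -0.0, 1.822]
contact_force: [-0.1, 0.0, -0.4]
opening: 0.997
grasp_force: 0.0
```

Call:
play_rows([
  {"dp": [0, 0, 0], "turn": [0, 0, 0], "fingers": 0.15},
  {"dp": [0, 0, 0], "turn": [0, 0, 0], "fingers": 0.25},
  {"dp": [0, 0, 0], "turn": [0, 0, 0], "fingers": 0.35},
  {"dp": [0, 0, 0], "turn": [0, 0, 0], "fingers": 0.5},
  {"dp": [0, 0, 0], "turn": [0, 0, 0], "fingers": 0.5},
])

```text
clock: 11.2
eef_pos: [545.2, 34.6, 8.7]
tcp_rot: [3.14, 0.0, 1.822]
contact_force: [-1.4, -0.9, 5.6]
opening: 0.697
grasp_force: 52.9
```

Call:
play_rows([
  {"dp": [0, 0, 0], "turn": [0, 0, 0], "fingers": 0.5},
  {"dp": [0, 0, 0], "turn": [0, 0, 0], "fingers": 0.5},
  {"dp": [0, 0, 0], "turn": [0, 0, 0], "fingers": 0.5},
])

```text
clock: 11.45
eef_pos: [545.2, 34.6, 8.7]
tcp_rot: [3.14, 0.0, 1.822]
contact_force: [-0.9, -0.4, 6.9]
opening: 0.693
grasp_force: 52.9
```

Call:
play_rows([
  {"dp": [0, 0, -0.4], "turn": [0, 0, 0], "fingers": 0.5},
  {"dp": [0, 0, -0.8], "turn": [0, 0, 0], "fingers": 0.5},
  {"dp": [0, 0, -1], "turn": [0, 0, 0], "fingers": 0.5},
  {"dp": [0, 0, -1], "turn": [0, 0, 0], "fingers": 0.5},
  {"dp": [0, 0, -1], "turn": [0, 0, 0], "fingers": 0.5},
])

```text
clock: 11.87
eef_pos: [543.9, 34.5, 177.6]
tcp_rot: [-3.141, -0.0, 1.822]
contact_force: [1.1, -0.4, -2.0]
opening: 0.696
grasp_force: 54.9
```

Call:
play_rows([
  {"dp": [-0.58, -0.12, 0], "turn": [0, 0, 1], "fingers": 0.5},
  {"dp": [-0.9, -0.08, 0], "turn": [0, 0, 1], "fingers": 0.5},
  {"dp": [-0.9, 0.01, 0], "turn": [0, 0, 1], "fingers": 0.5},
  {"dp": [-0.9, 0.11, 0], "turn": [0, 0, 1], "fingers": 0.5},
  {"dp": [-0.88, 0.2, 0], "turn": [0, 0, 0.87], "fingers": 0.5},
])

```text
clock: 12.28
eef_pos: [553.6, -134.8, 176.2]
tcp_rot: [3.141, -0.0, 1.307]
contact_force: [0.7, 0.3, -0.8]
opening: 0.696
grasp_force: 55.2
```

Call:
play_rows([
  {"dp": [-0.8, 0.26, 0], "turn": [0, 0, 0], "fingers": 0.5},
  {"dp": [-0.6, 0.2, 0], "turn": [0, 0, 0], "fingers": 0.5},
  {"dp": [-0.1, 0, 0], "turn": [0, 0, 0], "fingers": 0.5},
  {"dp": [0, 0, 0], "turn": [0, 0, 0], "fingers": 0.5},
  {"dp": [0, 0, 0], "turn": [0, 0, 0], "fingers": 0.5},
])

```text
clock: 12.7
eef_pos: [555.8, -195.6, 175.6]
tcp_rot: [-3.141, -0.0, 1.311]
contact_force: [-0.7, 0.1, -1.7]
opening: 0.694
grasp_force: 55.1
```

Call:
play_rows([
  {"dp": [0, 0, 0], "turn": [0, 0, 0], "fingers": 0.5},
  {"dp": [0, 0, 0], "turn": [0, 0, 0], "fingers": 0.5},
  {"dp": [0, 0, 0], "turn": [0, 0, 0], "fingers": 0.5},
])

```text
clock: 12.95
eef_pos: [556.3, -194.9, 175.7]
tcp_rot: [-3.141, -0.0, 1.314]
contact_force: [-0.3, 0.5, -2.2]
opening: 0.696
grasp_force: 55.1
```

Run:
```python
from h import *
print(r.sense()['eef_pos'],r.sense()['tcp_rot'])
```

```text
[ 556.33282764 -194.93137936  175.74580057] [-3.14147930e+00 -1.38897176e-04  1.31368007e+00]
```

Call:
play_rows([
  {"dp": [-0.19, 0.1, 0], "turn": [0, 0, 0], "fingers": 0.5},
  {"dp": [0, 0, 0.8], "turn": [0, 0, 0], "fingers": 0.5},
  {"dp": [0, 0, 0.8], "turn": [0, 0, 0], "fingers": 0.5},
  {"dp": [0, 0, 0.6], "turn": [0, 0, 0], "fingers": 0.5},
  {"dp": [0, 0, 0.1], "turn": [0, 0, 0], "fingers": 0.5},
])

```text
clock: 13.37
eef_pos: [555.7, -203.6, 79.7]
tcp_rot: [-3.135, -0.001, 1.313]
contact_force: [-0.8, 0.4, -1.9]
opening: 0.696
grasp_force: 54.8
```

Call:
play_rows([
  {"dp": [0, 0, 0], "turn": [0, 0, 0], "fingers": 0.5},
  {"dp": [0, 0, 0], "turn": [0, 0, 0], "fingers": 0.5},
  {"dp": [0, 0, 0], "turn": [0, 0, 0], "fingers": 0.5},
  {"dp": [0, 0, 0], "turn": [0, 0, 0], "fingers": 0.5},
])

```text
clock: 13.7
eef_pos: [559.5, -204.9, 85.5]
tcp_rot: [3.139, 0.0, 1.312]
contact_force: [-0.2, -0.2, -1.7]
opening: 0.697
grasp_force: 54.8
```

Call:
play_rows([
  {"dp": [0.03, -0.03, 0.2], "turn": [0, 0, 0], "fingers": 0.5},
  {"dp": [0, 0, 0.15], "turn": [0, 0, 0], "fingers": 0.5},
  {"dp": [0, 0, 0.14], "turn": [0, 0, 0], "fingers": 0.5},
  {"dp": [0, 0, 0], "turn": [0, 0, 0], "fingers": 0.5},
  {"dp": [0, 0, 0], "turn": [0, 0, 0], "fingers": 0.5},
])

```text
clock: 14.12
eef_pos: [557.1, -202.9, 63.6]
tcp_rot: [-3.141, -0.0, 1.312]
contact_force: [0.3, -0.5, -1.6]
opening: 0.698
grasp_force: 55.2
```

Call:
play_rows([
  {"dp": [0, 0, 0.05], "turn": [0, 0, 0], "fingers": 0.5},
  {"dp": [0, 0, 0], "turn": [0, 0, 0], "fingers": 0.5},
  {"dp": [0, 0, 0], "turn": [0, 0, 0], "fingers": 0.5},
])

```text
clock: 14.37
eef_pos: [557.5, -202.7, 62.9]
tcp_rot: [3.141, -0.0, 1.312]
contact_force: [-2.3, 3.0, 8.2]
opening: 0.7
grasp_force: 55.9
```

Contact is at the right height again, so I'll release, lift and back away.

Call:
play_rows([
  {"dp": [0, 0, 0], "turn": [0, 0, 0], "fingers": 0.28},
  {"dp": [0, 0, 0], "turn": [0, 0, 0], "fingers": 0.2},
  {"dp": [0, 0, 0], "turn": [0, 0, 0], "fingers": 0.1},
  {"dp": [0, 0, 0], "turn": [0, 0, 0], "fingers": 0},
  {"dp": [0, 0, 0], "turn": [0, 0, 0], "fingers": 0},
])

```text
clock: 14.78
eef_pos: [557.4, -203.0, 62.0]
tcp_rot: [-3.142, 0.0, 1.312]
contact_force: [0.3, 0.4, -0.1]
opening: 0.999
grasp_force: 0.0
```

Call:
play_rows([
  {"dp": [0, 0, -0.3], "turn": [0, 0, 0], "fingers": 0},
  {"dp": [0, 0, -0.7], "turn": [0, 0, 0], "fingers": 0},
  {"dp": [0, 0, -0.9], "turn": [0, 0, 0], "fingers": 0},
  {"dp": [0, 0, -0.9], "turn": [0, 0, 0], "fingers": 0},
  {"dp": [0, 0, -0.6], "turn": [0, 0, 0], "fingers": 0},
])

```text
clock: 15.2
eef_pos: [558.3, -203.3, 202.3]
tcp_rot: [3.138, 0.0, 1.312]
contact_force: [1.4, -0.2, 0.5]
opening: 1.002
grasp_force: 0.0
```

Call:
play_rows([
  {"dp": [-0.6, 0, 0], "turn": [0, 0, 0], "fingers": 0},
  {"dp": [-0.9, 0, 0], "turn": [0, 0, 0], "fingers": 0},
  {"dp": [-0.9, 0, 0], "turn": [0, 0, 0], "fingers": 0},
  {"dp": [-0.9, 0, 0], "turn": [0, 0, 0], "fingers": 0},
  {"dp": [-0.3, 0, 0], "turn": [0, 0, 0], "fingers": 0},
])

```text
clock: 15.62
eef_pos: [519.4, -346.2, 199.3]
tcp_rot: [3.14, 0.002, 1.31]
contact_force: [-0.1, -0.5, -0.1]
opening: 1.001
grasp_force: 0.0
```

Call:
play_rows([
  {"dp": [0, 0, 0], "turn": [0, 0, 0], "fingers": 0},
  {"dp": [0, 0, 0], "turn": [0, 0, 0], "fingers": 0},
  {"dp": [0, 0, 0], "turn": [0, 0, 0], "fingers": 0},
  {"dp": [0, 0, 0], "turn": [0, 0, 0], "fingers": 0},
  {"dp": [0, 0, 0], "turn": [0, 0, 0], "fingers": 0},
])

```text
clock: 16.03
eef_pos: [521.0, -340.9, 198.2]
tcp_rot: [-3.142, -0.0, 1.314]
contact_force: [0.4, -0.2, 0.3]
opening: 1.002
grasp_force: 0.0
```

Run:
```python
from h import *
f=r.grab_frame('wrist'); w=r.grab_frame('side')
o=np.zeros((580,700,3),np.uint8); o[:300,:400]=cv2.resize(f['pixels'],(400,300))
o[300:580,:560]=cv2.resize(w['pixels'][130:230,240:440],(560,280),interpolation=cv2.INTER_CUBIC); save('c3.png',o)
c=np.array([553,-234,0.]);u=np.array([.255,.967,0]);v=np.array([.967,-.255,0])
pts=[c+u*k*29.65+v*e+[0,0,109.5] for k in(-1,1) for e in(-31.5,28.5)]
print(proj(f,pts).round(0).tolist(),(proj(f,pts)*400/560).round(0).tolist())
```

```text
[[238.0, 109.0], [322.0, 109.0], [234.0, 12.0], [326.0, 12.0]] [[170.0, 78.0], [230.0, 78.0], [167.0, 9.0], [233.0, 9.0]]
```

View pics/c3.png

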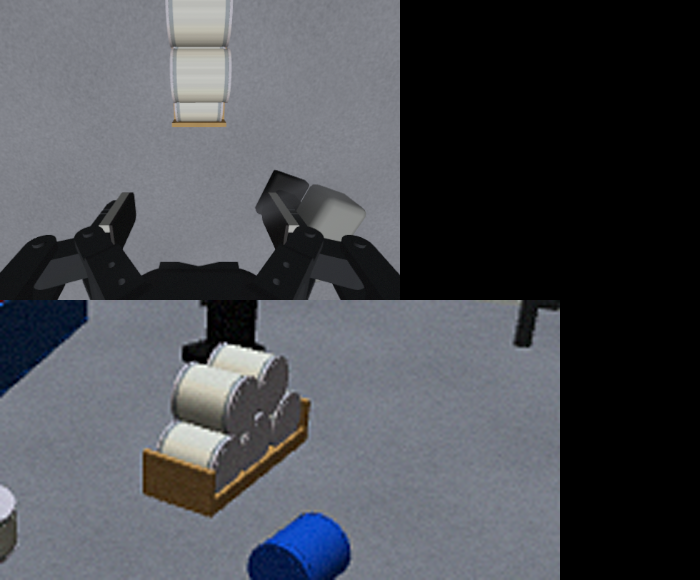

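Both tins are seated and flush, at wrist-view (200,75) and (200,20), against predicted spans of 170–230 and 167–233. The gripper is clear, so I'm handing in.

```bash
python3 -c "
from rig import r
print(r.sign_off())"
```

```text
the job is handed in; nothing more can be done
None
```

Both short tins are saddled in the two gaps of the row, square and flush in the last pictures. I handed the job in at about 16 s with the gripper clear; the sign-off gave no verdict.

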